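Fold up the splash guard

ROBOT

A 6-joint arm with a two-finger parallel gripper is mounted at the origin on a cart in front of the work surface, level with it; the furniture and walls round the work are solid. World frame = base frame: x ahead of the robot, y to its left, z up, the work surface at z = 0. Lengths are in mm, angles in rad, forces in N, time in s.
With the tool pointing down it reaches from about 350 to 975 mm from the base axis. Payload 7.1 kg.
Tool frame: the origin (TCP) lies at the very end of the fingers, on their centre line; the grasp point (between the pads) lies 19 mm behind it; z points along the fingers, y is the line along which they close (so a half turn about z gives the same grasp; the last joint's range is limited). The gripper opens to 88 mm and grips with 3 to 60 N. Pads are 20 mm wide; open, the fingers measure 115 mm over their backs; the gripper's body (75 mm by 178 mm) begins 61 mm behind the grasp point.
Start: joints at [1.278, 0.423, 1.63, -0, 1.089, -0.019], TCP at [168.963, 601.711, 222.675] pointing down, gripper open.
Joint ranges: [-3, 3], [-0.9, 2.11], [0.09, 2.58], [-1.31, 4.45], [0.11, 2.69], [-2.54, 2.54]. Speed limits (rad/s): [2.39, 2.39, 3.01, 3.14, 3.14, 3.14].

INTERFACE

Orientations are given as a rotation vector (axis times angle).
In Python, from workcell import get_obs, get_image, job, models gives the robot as it stands.
- The arm moves only by the tool jog_arm, never from a script. Its argument "increments" is one flat list of numbers, 7 for each row, row after row: the turn, a rotation vector about the tool's x, y, z in degrees, then the shift along the tool's x, y, z in mm, then the opening in per cent of the stroke, from 0 (shut) to 100 (fully open). A call has 1 to 12 rows; each row shifts and turns the commanded pose from where the row before left it, along the tool's axes as they then stand; what a row does not reach is not made up. A row lasts 1/8 s, in which the tool goes at most 62.5 mm and 10.7 degrees, less where a joint would pass 70% of its speed; a pose out of reach is approached as far as the arm can. A call is refused whole if a number of a shift passes 62.5 or a number of a turn 10.7, either way. A call with a gripper value outside its range is refused whole. The fingers move at their own pace and stop on an object; the grip force is fixed at half the most. Time passes only in rows, so rows that do not move let the fingers close. It gives the time, the measured TCP pose, the force, the opening and the grip force at its end, in the units of the state.
- get_obs(): the state, without advancing time (a new reading comes with each control period).
- get_image(name): name is "scene" or "top" or "wrist"; returns a dict with "pixels" (480x640x3 uint8, blue, green, red), "depth" (480x640 float32, mm along the optical axis (not along the pixel's ray), 0 where there is no reading), "fx", "fy", "cx", "cy" (pixels), "cam_to_world" (4x4, takes a point from camera to world coordinates); the wrist camera has in their place "tool_from_camera" (4x4, takes a point from camera to tool coordinates, whose origin is the TCP and whose axes are the flange's). Camera axes: x right, y up, looking along -z (the intrinsics and any distortion apply to the point x, -y, -z); pixel columns grow to the right and rows downward; lengths in mm; the calibration is good to about 2 mm. A picture is of the moment at which its call begins: read the wrist's pose just before it.
- job.close_job(): hands the job in; it is judged then, once.
Trained networks look in the newest picture that a camera, given by its name, has taken for a name from the list of things; names that differ only in an ending like _2 or _b are one class to them, and where a whole thing is asked for, a point or a joint stands for the part that bears it (a point fixed in the world has none). Each returns a list of dicts, best first, with "p" (0 to 1); they miss things now and then, are a little off and sometimes report something else, mostly with a low value. They report only what shows in the picture. A call takes as long as a camera call.
- models.look_for(target, camera): "centre" ([x, y, z] in mm, in world coordinates, good to about 4 mm: the middle of the surface that is visible of it).
- models.regions_of(target, camera): "region" (480x640 bool, what is visible of it).
The state is a dict: "t": time; "qpos": joint angles; "qvel": joint speeds; "joint_torque": joint torques, N m; "ee_pos": TCP position; "orientation": TCP orientation; "ft_force": force on the tool from outside, world axes, zero at the start; "moment": the same for the moment, N m; "width": finger opening in mm; "grasp_force": force on a finger pad.
Only numpy, scipy, OpenCV 4.12 (cv2) and the standard library are available. Lean on these libraries where they do the work, as an engineer would, in place of code of your own. Each camera call takes 0.05 s, during which the arm holds its last target. There are 200 camera calls.

TASK

The frying is done: fold up the three-panel steel splash guard beside the hob. First swing the wing with the red knob in until it lies flat along the back panel, leaving the other wing open meanwhile; then swing the wing with the black knob in flat over it. Leave the spice jar and the tomato where they are.

Things in the scene. Friction and masses are not known exactly. Their poses are not given: they have to be found in the camera images.
- splash_guard: the steel back panel, 204 mm long along its y, 6 mm thick along its x, 90 mm tall, held by suction feet: it does not move. Origin under its centre on the worktop; -x is its front, towards the robot; the red wing is hinged at its +y end, the black at its -y end. With both wings folded, the knobs stand in front of it, 74 mm apart along y.
- red_wing (a joint): fold angle in rad of the wing with the red knob, hinged upright at the left end (seen from the robot) of the back panel: 0 = flat along the back panel's front (the stop), 1.57 = square to it, pointing towards the robot, 2.0 = widest (stop). It grows clockwise seen from above. The hinge is stiff (about 0.1 N m) and stays where it is left; it has no spring.
- black_wing (a joint): fold angle in rad of the wing with the black knob, hinged at the right end (seen from the robot) of the same back panel, on brackets set 13 mm further forward, so that it closes in front of the folded red wing: 0 = flat (stop), 1.57 = square, 2.0 = widest. It grows anticlockwise seen from above. Same stiffness, stays where it is left.
- red_knob (a point): centre of the red upright round knob (18 mm in diameter, 40 mm tall) on the top edge of the red wing; 120 mm above the worktop, 30 mm above the wing's top edge. The wing is a steel panel 130 mm long, 6 mm thick, 90 mm tall. The frame turns with the wing: x points level along the wing away from its hinge, z is up; the upright hinge axis is 65 mm from this point along -x.
- black_knob (a point): centre of the black knob on the black wing; same sizes, same frame: x along the wing away from its hinge, hinge axis 65 mm from this point along -x, point 120 mm above the worktop.
- spice_jar: bystander: small clear spice jar with a red cap, 45 mm in diameter, 106 mm tall, origin at the centre of its underside, loose, to be left alone
- tomato: bystander: red tomato with green stalk, 59 mm wide, 68 mm tall, origin at the centre of its underside, loose, to be left alone

How it is judged (in metres and radians):
On the way, in this order (a step that is already met when the one before it is completed fails the run):
1. the red wing is folded flat along the back panel (within 10 degrees) while the black wing is still open (value of joint red_wing below 0.175 rad and value of joint black_wing above 0.8 rad), for 0.2 s.
2. the black wing is folded flat over the red one (within 10 degrees) (value of joint each of black_wing, red_wing below 0.175 rad), for 0.2 s.
At the end, for the whole second after the job is handed in: Both wings are folded flat along the back panel, each within 10 degrees of its stop, red first and black over it, and let go (all of step 2); the robot touches nothing.
It fails at once if the spice jar is shifted by more than 30 mm (distance of spice_jar from where it was at the start of the episode above 0.03 m).
It fails at once if the tomato is shifted by more than 30 mm (distance of tomato from where it was at the start of the episode above 0.03 m).
It also fails if it takes over 48 s, if anything falls off the work surface, if the arm or the gripper's body presses on something with over 40 N, if the wrist force passes 120 N, or if a joint passes its speed limit or range.

## Working session

There is one attempt and no reset: what is moved stays moved. The work goes in short steps, Python scripts to look and compute and a tool call to move; the robot and the scene stay as the last step left them, time stands still between calls to the robot, and variables do not carry over. Pictures are saved under pics/ and viewed, at most 10 in all, crops included, and the job is handed in when it is done.

Besides the shell and the picture viewer there is one more tool, called as name(argument=value, ...), one argument or row to a line, values as JSON. jog_arm: Moves the arm, as the interface text tells. Its arguments: {"type":"object","properties":{"increments":{"type":"array"}},"required":["increments"]}

```bash
mkdir -p pics; python3 - <<'E'
from workcell import get_obs,get_image,models
import cv2,numpy as np
o=get_obs();print(o['t'],o['ee_pos'],o['orientation'],o['width'])
im=get_image('top');cv2.imwrite('pics/top.png',im['pixels'])
for n in ['red_knob','black_knob','splash_guard','spice_jar','tomato','red_wing','black_wing']:
    print(n,[(np.round(d['centre']),round(d['p'],2)) for d in models.look_for(n,'top')[:2]])
im=get_image('scene');cv2.imwrite('pics/scene.png',im['pixels'])
for n in ['red_knob','black_knob','spice_jar','tomato']:
    print(n,[(np.round(d['centre']),round(d['p'],2)) for d in models.look_for(n,'scene')[:2]])
E
```

```text
0.0 [168.7950613  601.20094036 221.92223204] [-4.28643704e-01 -3.11196498e+00  2.35668703e-03] 87.66405712758078
red_knob [(array([497., -30.,  77.]), 0.89)]
black_knob [(array([ 454., -244.,   94.]), 0.76)]
splash_guard [(array([ 544., -138.,   78.]), 0.8)]
spice_jar [(array([606.,  26., 104.]), 0.56)]
tomato [(array([ 448., -338.,   51.]), 0.77)]
red_wing [(array([497., -38.,  76.]), 0.77)]
black_wing [(array([ 449., -250.,   92.]), 0.59)]
red_knob [(array([499., -38.,  62.]), 0.86)]
black_knob [(array([ 450., -255.,   63.]), 0.92)]
spice_jar [(array([603.,  26.,  79.]), 0.94)]
tomato [(array([ 441., -350.,   48.]), 0.87)]
```

View pics/top.png

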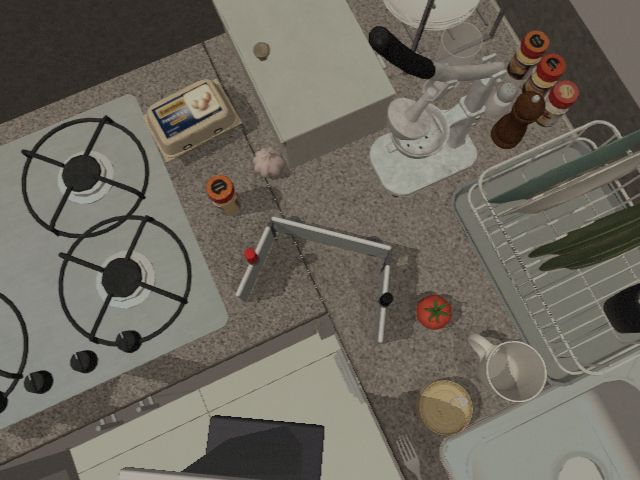

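View pics/scene.png

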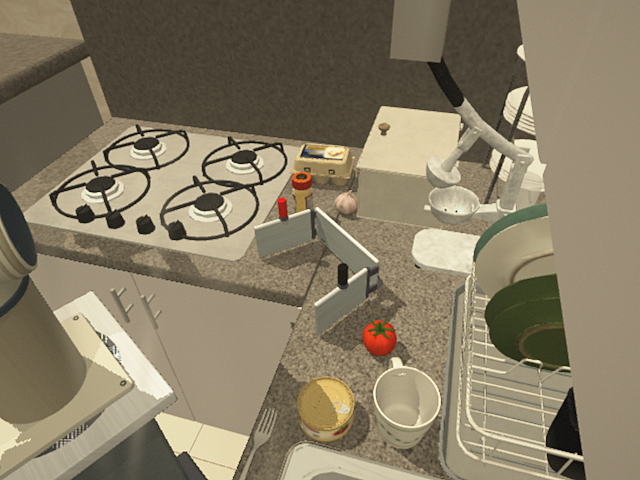

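The top view shows the back panel from (274,221) to (389,248), the red knob at (251,256) and the black knob at (386,299). The jar is at (221,188) and the tomato at (434,312). Next I turn these into positions.

```bash
python3 - <<'E'
from workcell import get_image
import cv2,numpy as np
im=get_image('top');T=im['cam_to_world'];D=im['depth']
print(T[:3,3],[k for k in im])
def pl(u,v,z):
    d=T[:3,:3]@np.array([(u-im['cx'])/im['fx'],-(v-im['cy'])/im['fy'],-1]);s=(z-T[2,3])/d[2];return np.round(T[:3,3]+s*d,0)
for n,u,v,z in [('redhinge',274,220,90),('panel right',389,247,90),('redfree',240,296,90),('blkhinge',387,262,90),('blkfree',380,340,90),('redknobtop',250,252,140),('blkknobtop',386,297,140),('jar',221,185,106),('tom',435,312,60)]:
    print(n,pl(u,v,z),D[v-1:v+2,u-1:u+2].ravel().round()[::4], )
p=im['pixels'][190:360,190:460];cv2.imwrite('pics/c.png',cv2.resize(p,None,fx=2.9,fy=2.9,interpolation=2))
# knob tops via depth
h,w=D.shape;U,V=np.meshgrid(np.arange(w),np.arange(h))
P=np.stack([(U-im['cx'])/im['fx']*D,-(V-im['cy'])/im['fy']*D,-D],-1)@T[:3,:3].T+T[:3,3]
for n,(a,b) in {'red':(250,254),'blk':(386,298)}.items():
    s=P[b-12:b+13,a-12:a+13].reshape(-1,3);m=(s[:,2]>130)&(s[:,2]<150);print(n,m.sum(),s[m].mean(0).round(1),(s[m].max(0)-s[m].min(0)).round())
m=(abs(P[...,2]-90)<5)&(U>225)&(U<400)&(V>205)&(V<350);q=P[m];print(len(q));np.save('q.npy',q)
m8=m.astype(np.uint8)*255;cv2.imwrite('pics/m.png',cv2.resize(m8[190:360,190:460],None,fx=2.9,fy=2.9))
E
```

```text
[ 339.75861274 -164.68750323  956.94935552] ['pixels', 'depth', 'fx', 'fy', 'cx', 'cy', 'cam_to_world']
redhinge [574. -59.  90.] [899. 900. 904.]
panel right [ 545. -252.   90.] [888. 886. 887.]
redfree [444. -19.  90.] [871. 882. 890.]
blkhinge [ 520. -250.   90.] [886. 887. 886.]
blkfree [ 394. -247.   90.] [853. 850. 856.]
redknobtop [507. -34. 140.] [839. 837. 837.]
blkknobtop [ 456. -247.  140.] [821. 821. 823.]
jar [622.  32. 106.] [894. 896. 894.]
tom [ 450. -337.   60.] [903. 903. 903.]
red 108 [504.6 -34.2 137.2] [17. 18. 10.]
blk 111 [ 455.  -249.3  137.1] [17. 17. 10.]
1273
```

View pics/c.png

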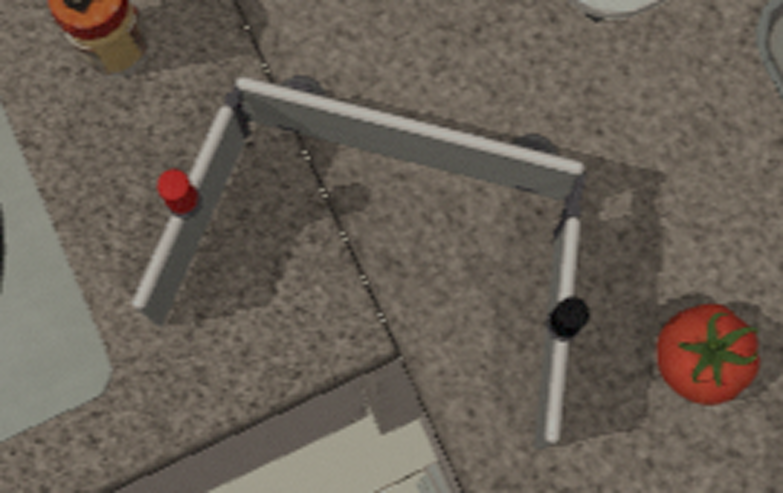

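```bash
cat > h.py <<'E'
from workcell import get_obs
import numpy as np
from scipy.spatial.transform import Rotation as R
def plan(x,y,z,yaw,n):
    "n equal rows from the present pose to tool-down pose with tool x at yaw (deg)"
    o=get_obs();r=R.from_rotvec(o['orientation']).as_matrix();p=o['ee_pos']
    a=np.degrees(np.arctan2(r[1,0],r[0,0]));dy=(yaw-a+180)%360-180
    print('t',round(o['t'],2),p.round(1),'yaw',round(a,1),'z',r[:,2].round(3),'F',o['ft_force'].round(1),'q',o['qpos'].round(2))
    d=(np.array([x,y,z])-p)/n
    for i in range(n):
        b=np.radians(a+dy*i/n);X=[np.cos(b),np.sin(b),0];Y=[np.sin(b),-np.cos(b),0]
        print('turn z %.1f shift %.1f %.1f %.1f'%(-dy/n,d@X,d@Y,-d[2]))
E
python3 -c "
from h import *
plan(517,10,180,75.8,16)"
```

```text
t 0.7 [169.  601.7 222.7] yaw 164.3 z [-0.  0. -1.] F [-0.2 -0.   0.5] q [ 1.28  0.42  1.63  0.    1.09 -0.02]
turn z 5.5 shift -30.9 -29.7 2.7
turn z 5.5 shift -33.7 -26.6 2.7
turn z 5.5 shift -36.1 -23.2 2.7
turn z 5.5 shift -38.1 -19.6 2.7
turn z 5.5 shift -39.9 -15.9 2.7
turn z 5.5 shift -41.2 -12.0 2.7
turn z 5.5 shift -42.2 -7.9 2.7
turn z 5.5 shift -42.7 -3.8 2.7
turn z 5.5 shift -42.9 0.3 2.7
turn z 5.5 shift -42.7 4.4 2.7
turn z 5.5 shift -42.0 8.5 2.7
turn z 5.5 shift -41.0 12.5 2.7
turn z 5.5 shift -39.6 16.4 2.7
turn z 5.5 shift -37.9 20.2 2.7
turn z 5.5 shift -35.7 23.7 2.7
turn z 5.5 shift -33.3 27.1 2.7
```

jog_arm(
  increments=[0, 0, 5.5, -31, -30, 2.7, 0, 0, 0, 5.5, -34, -27, 2.7, 0, 0, 0, 5.5, -36, -23, 2.7, 0, 0, 0, 5.5, -38, -20, 2.7, 0, 0, 0, 5.5, -40, -16, 2.7, 0, 0, 0, 5.5, -41, -12, 2.7, 0, 0, 0, 5.5, -42, -8, 2.7, 0, 0, 0, 5.5, -43, -4, 2.7, 0, 0, 0, 5.5, -43, 0, 2.7, 0, 0, 0, 5.5, -43, 4, 2.7, 0, 0, 0, 5.5, -42, 8, 2.7, 0, 0, 0, 5.5, -41, 12, 2.7, 0],
)

```text
t: 2.2
ee_pos: [430.2, 155.5, 190.5]
orientation: [2.058, 2.373, 0.001]
ft_force: [0.5, 0.5, 0.2]
width: 0.7
grasp_force: 0.0
```

```bash
python3 -c "
from h import *
plan(515,6,170,75.8,4)"
```

```text
t 2.2 [430.2 155.5 190.5] yaw 98.1 z [ 0.001  0.    -1.   ] F [0.5 0.5 0.2] q [0.32 0.22 2.02 0.   0.9  0.18]
turn z 5.6 shift -40.0 15.7 5.1
turn z 5.6 shift -38.3 19.5 5.1
turn z 5.6 shift -36.2 23.1 5.1
turn z 5.6 shift -33.8 26.6 5.1
```

jog_arm(
  increments=[0, 0, 5.6, -40, 16, 5, 0, 0, 0, 5.6, -38, 20, 5, 0, 0, 0, 5.6, -36, 23, 5, 0, 0, 0, 5.6, -34, 27, 5, 0, 0, 0, 0, 0, 0, 30, 0, 0, 0, 0, 0, 0, 20, 0, 0, 0, 0, 0, 0, 0, 0],
)

```text
t: 3.08
ee_pos: [514.6, 7.6, 119.1]
orientation: [-2.476, -1.931, 0.004]
ft_force: [-0.2, 0.0, 0.4]
width: 0.4
grasp_force: 0.0
```

```bash
python3 - <<'E'
from h import *
plan(512,-7,108,75.8,2)
from workcell import get_image
import cv2
im=get_image('top');T=im['cam_to_world'];D=im['depth']
h,w=D.shape;U,V=np.meshgrid(np.arange(w),np.arange(h))
P=np.stack([(U-im['cx'])/im['fx']*D,-(V-im['cy'])/im['fy']*D,-D],-1)@T[:3,:3].T+T[:3,3]
px=im['pixels'].astype(int)
m=(px[...,2]>110)&(px[...,1]<60)&(P[...,2]>105)&(P[...,2]<150)
print('red px',m.sum(),P[m].mean(0).round(1) if m.any() else '')
p=im['pixels'][170:370,170:440];cv2.imwrite('pics/d.png',cv2.resize(p,None,fx=2.9,fy=2.9,interpolation=2))
E
```

```text
t 3.08 [514.6   7.6 119.1] yaw 75.9 z [-0.003  0.    -1.   ] F [-0.2  0.   0.4] q [-0.01  0.42  1.94 -0.    0.79  0.24]
turn z 0.0 shift -7.4 0.5 5.6
turn z 0.0 shift -7.4 0.5 5.6
red px 353 [ 794.9 -401.1  114.4]
```

View pics/d.png

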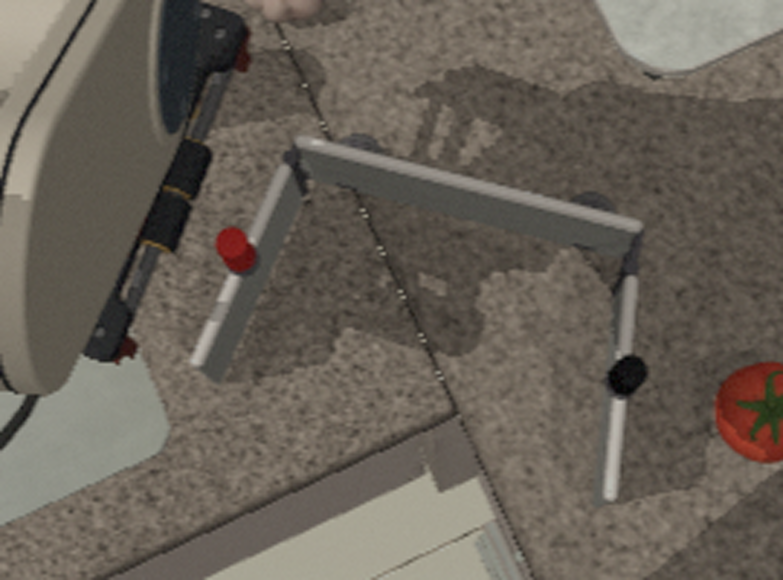

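The knob stands beside the fingers, lined up with them, and the wing edges are parallel to the gripper. I lower, make contact and start the arc.

jog_arm(
  increments=[0, 0, 0, -8, 0, 6, 0, 0, 0, 0, -8, 0, 5, 0, 0, 0, 0, -7, 0, 0, 0, 0, 0, -9.6, -11.1, -2.3, 0, 0, 0, 0, -9.6, -11.1, -2.3, 0, 0, 0, 0, -9.6, -11.1, -2.3, 0, 0, 0, 0, -9.6, -11.1, -2.3, 0, 0, 0, 0, -9.6, -11.1, -2.3, 0, 0, 0, 0, -9.6, -11.1, -2.3, 0, 0, 0, 0, 0, 0, 0, 0, 0],
)

```text
t: 4.38
ee_pos: [508.1, -80.6, 109.4]
orientation: [1.244, 2.885, 0.0]
ft_force: [-0.3, 0.3, -0.1]
width: 0.5
grasp_force: 0.0
```

```bash
cat >> h.py <<'E'
def arc(hx,hy,yaw,dist,side,ang):
    "where the tool should be: hinge, wing direction angle ang (deg), knob 65 out, tool at dist on side"
    a=np.radians(ang);d=np.array([np.cos(a),np.sin(a)]);n=side*np.array([-d[1],d[0]])
    return np.array([hx,hy])+65*d+dist*n
E
python3 - <<'E'
from h import *
print(arc(568,-50,0,19,-1,165.8+57.6))
plan(*arc(568,-50,0,19,-1,165.8+57.6),108,75.8+57.6,1)
from workcell import get_image
import cv2
im=get_image('top')
p=im['pixels'][170:370,170:440];cv2.imwrite('pics/e.png',cv2.resize(p,None,fx=2.9,fy=2.9,interpolation=2))
E
```

```text
[507.71798368 -80.85576945]
t 4.38 [508.1 -80.6 109.4] yaw 133.4 z [ 0. -0. -1.] F [-0.3  0.3 -0.1] q [-0.18  0.43  1.95 -0.    0.76 -0.94]
turn z -0.0 shift 0.1 -0.5 1.4
```

View pics/e.png

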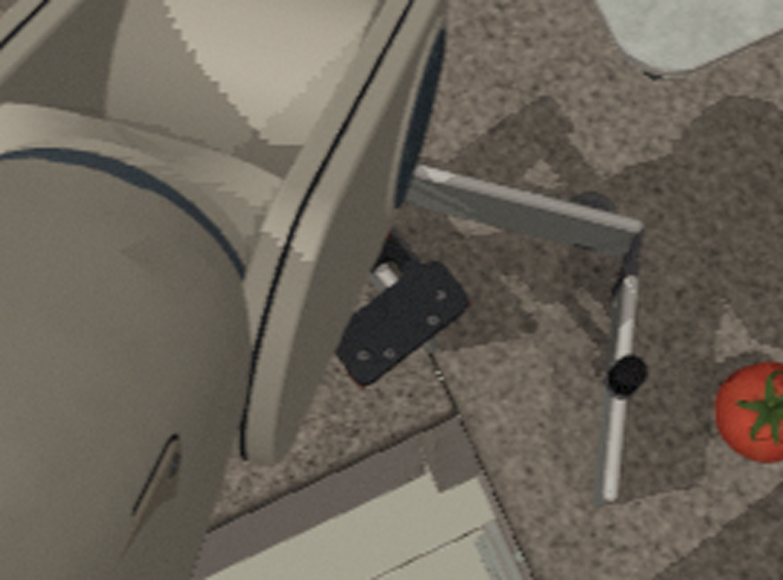

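The wing tip shows at crop (387,272), so the wing is moving along with the tool. I continue to the stop.

jog_arm(
  increments=[0, 0, -9.6, -11.1, -2.3, 0, 0, 0, 0, -9.6, -11.1, -2.3, 0, 0, 0, 0, -9.6, -11.1, -2.3, 0, 0, 0, 0, -7, -8.2, -1.5, 0, 0, 0, 0, 0, 0, 0, 0, 0],
)

```text
t: 5.05
ee_pos: [535.6, -108.6, 109.0]
orientation: [-0.296, -3.123, -0.001]
ft_force: [-7.0, -0.2, 4.5]
width: 0.3
grasp_force: 3.1
```

```bash
python3 - <<'E'
from h import *
plan(*arc(568,-50,0,19,-1,261.4),108,171.4,1)
E
```

```text
t 5.05 [ 535.6 -108.6  109. ] yaw 169.2 z [-0.004  0.001 -1.   ] F [-7.  -0.2  4.5] q [-0.22  0.47  1.88 -0.    0.8  -1.6 ]
turn z -2.2 shift -4.3 -2.1 1.0
```

7 N in -x, against roughly 1.5 N from the hinge, means the stop is reached. Next I back off, rise and go to the black wing.

jog_arm(
  increments=[0, 0, 0, 15, 0, 0, 0, 0, 0, 0, 15, 0, -20, 0, 0, 0, 0, 0, 0, -50, 0, 0, 0, 0, 0, 0, 0, 0],
)

```text
t: 5.55
ee_pos: [510.1, -103.6, 182.8]
orientation: [0.295, 3.12, -0.001]
ft_force: [-0.9, -1.0, -0.4]
width: 0.3
grasp_force: 0.0
```

```bash
python3 - <<'E'
from h import *
plan(454,-289,172,88,10)
E
```

```text
t 5.55 [ 510.1 -103.6  182.8] yaw 169.2 z [ 0.007 -0.002 -1.   ] F [-0.9 -1.  -0.4] q [-0.22  0.32  1.9   0.    0.92 -1.61]
turn z 8.1 shift 2.0 -19.3 1.1
turn z 8.1 shift -0.7 -19.4 1.1
turn z 8.1 shift -3.4 -19.1 1.1
turn z 8.1 shift -6.1 -18.4 1.1
turn z 8.1 shift -8.6 -17.3 1.1
turn z 8.1 shift -11.0 -15.9 1.1
turn z 8.1 shift -13.1 -14.2 1.1
turn z 8.1 shift -15.0 -12.2 1.1
turn z 8.1 shift -16.6 -10.0 1.1
turn z 8.1 shift -17.8 -7.6 1.1
```

jog_arm(
  increments=[0, 0, 8.1, 2, -19.3, 1, 0, 0, 0, 8.1, -0.7, -19.4, 1, 0, 0, 0, 8.1, -3.4, -19.1, 1, 0, 0, 0, 8.1, -6, -18.4, 1, 0, 0, 0, 8.1, -8.6, -17.3, 1, 0, 0, 0, 8.1, -11, -16, 1, 0, 0, 0, 8.1, -13, -14, 1, 0, 0, 0, 8.1, -15, -12, 1, 0, 0, 0, 8.1, -16.6, -10, 1, 0, 0, 0, 8.1, -17.8, -7.6, 1, 0, 0, 0, 0, 0, 0, 0, 0],
)

```text
t: 6.92
ee_pos: [452.1, -289.0, 168.5]
orientation: [-2.255, -2.186, 0.0]
ft_force: [-0.1, 0.1, -0.1]
width: 0.5
grasp_force: 0.0
```

```bash
python3 - <<'E'
from h import *
plan(454,-286,108,88,2)
from workcell import get_image
import cv2
im=get_image('scene')
p=im['pixels'][180:380,230:430];cv2.imwrite('pics/f.png',cv2.resize(p,None,fx=2.9,fy=2.9,interpolation=2))
im=get_image('top')
p=im['pixels'][170:370,170:440];cv2.imwrite('pics/g.png',cv2.resize(p,None,fx=2.9,fy=2.9,interpolation=2))
E
```

```text
t 6.92 [ 452.1 -289.   168.5] yaw 88.2 z [-0.001  0.    -1.   ] F [-0.1  0.1 -0.1] q [-0.59  0.37  1.87  0.    0.91 -0.56]
turn z 0.1 shift 1.5 0.9 30.3
turn z 0.1 shift 1.5 0.9 30.3
```

View pics/g.png

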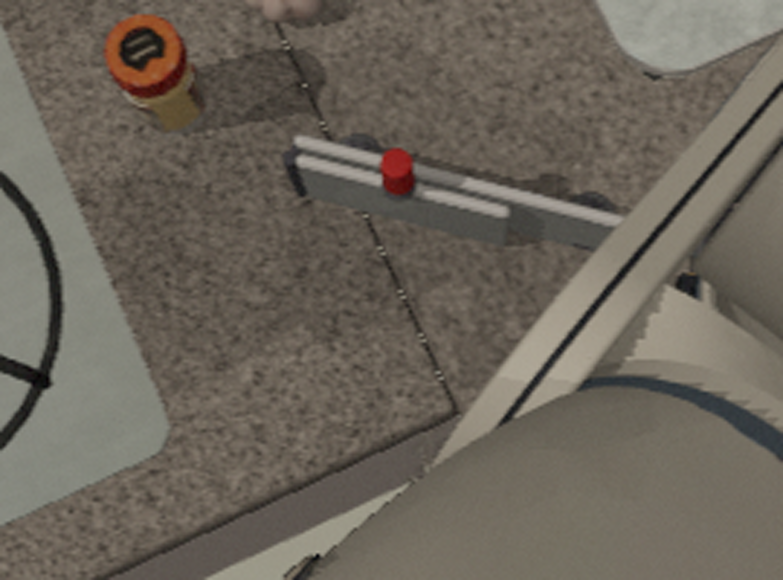

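The red wing lies flat along the panel and the jar hasn't moved. Now the black wing: lower, make contact, then the arc.

jog_arm(
  increments=[0, 0, 0, 0, 2, 30, 0, 0, 0, 0, 0, 1, 30, 0, 0, 0, 0, 10, 0, 0, 0, 0, 0, 0, 10, 0, 0, 0, 0, 0, 9.6, 11.1, -2.3, 0, 0, 0, 0, 9.6, 11.1, -2.3, 0, 0, 0, 0, 9.6, 11.1, -2.3, 0, 0, 0, 0, 9.6, 11.1, -2.3, 0, 0, 0, 0, 9.6, 11.1, -2.3, 0, 0, 0, 0, 9.6, 11.1, -2.3, 0, 0, 0, 0, 9.6, 11.1, -2.3, 0, 0, 0, 0, 0, 0, 0, 0, 0],
)

```text
t: 8.52
ee_pos: [481.6, -197.1, 110.6]
orientation: [3.086, 0.581, 0.003]
ft_force: [-0.2, -0.4, 0.1]
width: 0.5
grasp_force: 0.0
```

```bash
python3 - <<'E'
from h import *
plan(*arc(520,-251,0,19,1,178-67.2),108,88-67.2,1)
E
```

```text
t 8.53 [ 481.6 -197.1  110.6] yaw 21.3 z [ 0.002 -0.001 -1.   ] F [-0.2 -0.4  0.1] q [-0.41  0.44  1.94  0.    0.77  0.79]
turn z 0.5 shift -2.3 -1.0 2.6
```

jog_arm(
  increments=[0, 0, 9.6, 11.1, -2.3, 0, 0, 0, 0, 9.6, 11.1, -2.3, 0, 0, 0, 0, 7.5, 8.5, -1.5, 0, 0, 0, 0, 0, 0, 0, 0, 0],
)

```text
t: 9.02
ee_pos: [509.1, -185.3, 109.8]
orientation: [3.138, -0.146, 0.001]
ft_force: [0.0, 0.6, 0.3]
width: 0.9
grasp_force: 0.0
```

```bash
python3 - <<'E'
from h import *
plan(*arc(520,-251,0,19,1,81.4),108,-8.6,1)
E
```

```text
t 9.03 [ 509.1 -185.3  109.8] yaw -5.3 z [ 0.001 -0.    -1.   ] F [0.  0.6 0.3] q [-0.37  0.46  1.89  0.    0.79  1.29]
turn z 3.3 shift 1.7 -1.5 1.8
```

jog_arm(
  increments=[0, 0, 3, 2, -1, 0, 0, 0, 0, 0, 2, 0, 0, 0, 0, 0, 0, 1, 0, 0, 0],
)

```text
t: 9.4
ee_pos: [509.9, -184.5, 109.3]
orientation: [-3.132, 0.226, 0.012]
ft_force: [-15.6, -1.0, 13.0]
width: 0.7
grasp_force: 7.8
```

At the stop, with 15.6 N. I back off and check.

jog_arm(
  increments=[0, 0, 0, -15, 0, 0, 0, 0, 0, 0, -25, 0, -20, 0, 0, 0, 0, -40, 0, -50, 0, 0, 0, 0, -60, 0, -30, 0, 0, 0, 0, 0, 0, 0, 0],
)

```text
t: 10.02
ee_pos: [378.3, -164.4, 207.9]
orientation: [3.132, -0.231, 0.005]
ft_force: [1.1, -0.7, -0.2]
width: 0.5
grasp_force: 0.0
```

```bash
python3 - <<'E'
from workcell import get_image,get_obs
import cv2
o=get_obs();print(o['t'],o['ee_pos'],o['ft_force'])
im=get_image('top')
p=im['pixels'][170:370,170:460];cv2.imwrite('pics/i.png',cv2.resize(p,None,fx=2.7,fy=2.7,interpolation=2))
E
```

```text
10.025 [ 378.25384144 -164.42723646  207.90192765] [ 1.11516744 -0.73743228 -0.20482218]
```

View pics/i.png

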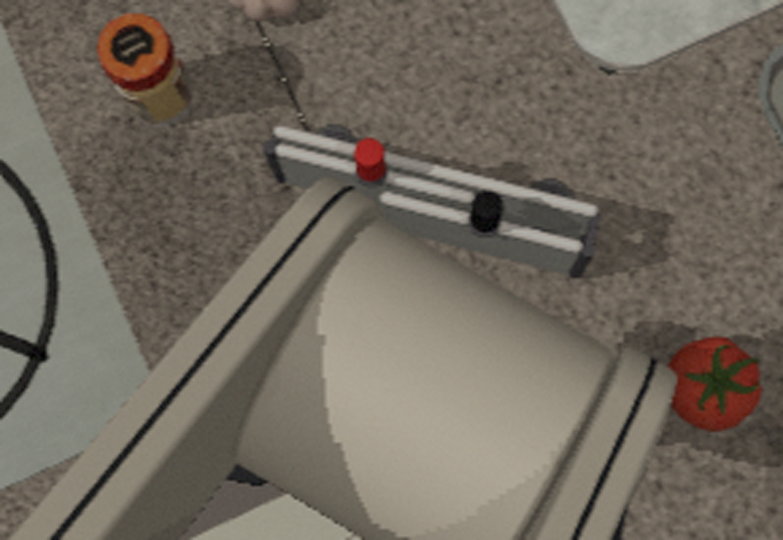

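Both wings lie parallel to the panel, with the red knob at crop (370,158) and the black at (486,212). The jar and tomato are in place and the arm is clear, so I hand it in.

```bash
python3 -c "
from workcell import job
print(job.close_job())"
```

```text
the job is handed in; nothing more can be done
None
```

The splash guard is folded: red wing flat along the back panel first, then black flat over it. The jar and tomato look undisturbed, the arm is clear, and the job is handed in at about 10 s; the verdict was not shown.

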